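# Feed the top blank from the magazine onto the bed

## Task

Slide the top metal blank sideways off the stack in the feeder's magazine onto the bed beside it, and push it on until it lies flat and fully home against the end stop with the stop's plunger pressed in. Slide it, do not lift it, never bear on it with more than about 25 N, and leave the lower blanks in the magazine and the things round about where they are.

Things in the scene. Friction and masses are not known exactly. Their poses are not given: they have to be found in the camera images.
- feeder: fixed grey blank feeder, 260 x 104 mm: a magazine and, after it, a bed. Origin: on the table top, mid-width, under the exit edge between magazine (x < 0) and bed (x > 0). x = feed direction, y = across, z up; all z here are above the table
- magazine (a point): centre of the magazine floor, z = 10 mm, at feeder x = -47 mm. Inside: x -94 to 0 mm, y -37 to +37 mm; rear and side walls 6 mm thick, tops at z = 44 mm (2 mm above the top blank); open towards the bed
- bed (a point): middle of the bed's near edge, on its surface (feeder x = 0, z = 32 mm). Bed: dark steel, x 0 to 140 mm, 2 mm below the underside of the top blank, so its edge holds back the lower blanks; side guides to z = 38 mm, inner faces at y = +-37 mm. On it a fixed steel end stop, 70 mm wide, 16 high; its place is not measured: its face is somewhere from feeder x = 97 to 123 mm
- stop_plunger (a joint): brass plunger (7 mm dia., axis 4.5 mm above the bed) in the end stop's face. Metres pressed in: 0 = 8 mm out of the face, 0.008 = flush with it, when a blank lies home against the stop. Spring under 0.3 N; the blank's friction on the bed holds it in
- blank_4: top blank of the stack: plain flat aluminium plate, 90 mm (x, feed direction) x 70 (y) x 8 thick, 0.13 to 0.21 kg, no holes. Origin: centre of its underside. At the start: underside z = 34, top 42 mm, centre at feeder x = -47 mm, 2 mm clearance all round, so it is reached only from above. A bare fingertip pressing with 8 to 15 N drags it by friction
- blank_3: blank 3 counted from the magazine floor, same plate, underside at z = 26 mm; stays in the magazine
- blank_2: blank 2 counted from the magazine floor, same plate, underside at z = 18 mm; stays in the magazine
- blank_1: blank 1 counted from the magazine floor, same plate, underside at z = 10 mm; stays in the magazine
- tape_measure: bystander: yellow tape measure standing on edge, 32 x 74 x 58 mm; origin at the centre of its underside; leave alone
- parts_box_h: bystander: small white carton, 45 x 50 x 30 mm; origin at the centre of its underside; leave alone
- spanner_2: bystander: steel spanner lying flat, 32 x 153 x 8 mm; origin at the centre of its underside; leave alone
- marker_1: bystander: white marker pen with black cap, lying, 17 x 135 x 16 mm; origin at the centre of its underside; leave alone
- pliers: bystander: pliers with blue handles, lying flat, 53 x 166 x 13 mm; origin at the centre of its underside; leave alone
- bulb_red: bystander: small red bulb, lying, 56 x 32 x 28 mm; origin at the centre of its underside; leave alone
- bulb_clear: bystander: small clear bulb, lying, 50 x 28 x 25 mm; origin at the centre of its underside; leave alone
Things that resemble listed ones, but are neither listed nor needed, are in the scene too. Leave any green look-alike of the blank_4 alone.

How it is judged:
On the way:
1. the top blank has been slid at least half its length out over the bed, still lying on stack or bed (x of blank_4 in the frame of feeder above 0 m and z of blank_4 in the frame of feeder below 0.037 m), for 0.1 s.
At the end, for the whole second after the job is handed in: the top blank rests flat on the bed (height within 1 mm, tilt under 0.03 rad, within 5 mm of the middle), clear of the stack and home against the end stop, holding the plunger in by more than 5.5 of its 8 mm; the lower blanks lie within 6 mm of where they were (value of joint stop_plunger above 0.0055 m and x of blank_4 in the frame of feeder between 0.049 and 0.082 m and y of blank_4 in the frame of feeder between -0.005 and 0.005 m and z of blank_4 in the frame of feeder between 0.03 and 0.0332 m and angle between blank_4's own z axis and vertical below 0.03 rad and linear speed of blank_4 below 0.01 m/s and distance of each of blank_1, blank_2, blank_3 from where it was at the start of the episode below 0.006 m); the robot touches nothing.
It fails at once if the fingers bear on the top blank with more than 25 N (contact force between the fingers and blank_4 above 25 N).
It fails at once if the top blank is lifted more than 8 mm (z of blank_4 in the frame of feeder above 0.042 m).
It fails at once if a lower blank is moved more than 6 mm (distance of any of blank_1, blank_2, blank_3 from where it was at the start of the episode above 0.006 m).
It fails at once if a bystander is moved more than 20 mm (distance of any of tape_measure, parts_box_h, spanner_2, marker_1, pliers, bulb_red, bulb_clear from where it was at the start of the episode above 0.02 m).
It also fails if it takes over 54 s, if anything falls off the work surface, if the arm or the gripper's body presses on something with over 40 N, if the wrist force passes 120 N, or if a joint passes its speed limit or range.

## Robot

A 6-joint arm with a two-finger parallel gripper is mounted at the origin on a cart in front of the work surface, level with it; the furniture and walls round the work are solid. World frame = base frame: x ahead of the robot, y to its left, z up, the work surface at z = 0. Lengths are in m, angles in rad, forces in N, time in s.
With the tool pointing down it reaches from about 0.275 to 0.825 m from the base axis. Payload 5.2 kg.
Tool frame: the origin (TCP) lies at the very end of the fingers, on their centre line; the grasp point (between the pads) lies 19 mm behind it; z points along the fingers, y is the line along which they close (so a half turn about z gives the same grasp; the last joint's range is limited). The gripper opens to 93 mm and grips with 3 to 60 N. Pads are 15 mm wide; open, the fingers measure 128 mm over their backs; the gripper's body (75 mm by 188 mm) begins 65 mm behind the grasp point.
Start: joints at [0.994, 0.259, 1.535, -0, 1.348, -0.203], TCP at [0.201, 0.512, 0.219] pointing down, gripper open.
Joint ranges: [-3.14, 3.14], [-0.91, 2.08], [0.19, 2.58], [-1.22, 4.36], [0.22, 2.71], [-3.12, 3.12]. Speed limits (rad/s): [2.57, 2.57, 3.14, 3.14, 3.14, 3.14].

## Interface

Orientations are given as a 3x3 rotation matrix whose columns are the frame's x, y, z axes.
In Python, from station import * gives the robot as it stands.
- The arm moves only by the tool send_rows, never from a script. Its argument "targets" is text: rows parted by semicolons, each of 7 numbers parted by spaces: the turn, a rotation vector about the tool's x, y, z in degrees, then the shift along the tool's x, y, z in cm, then the opening, from 0 (shut) to 1 (fully open). In form: rx ry rz x y z fingers; .... A call has exactly 8 rows; each row is the pose to reach, as a shift and turn from the pose commanded when the call began, along the tool's axes at that moment; what a row does not reach only later rows make up. A row lasts 1/10 s, in which the tool goes at most 50 mm and 8.59 degrees, less where a joint would pass 70% of its speed; a pose out of reach is approached as far as the arm can. A call with a gripper value outside its range is refused whole. The fingers move at their own pace and stop on an object; "force" is the grip in N (left out, the last holds). Time passes only in rows, so rows that repeat a pose let the fingers close, or fill a call up. It gives the time, the measured TCP pose, the force, the opening and the grip force at its end, in the units of the state.
- get_state(): the state, without advancing time (a new reading comes with each control period).
- get_image(name): name is "scene" or "side" or "wrist"; returns a dict with "frame" (400x640x3 uint8, blue, green, red), "K" (3x3 intrinsics, pixels), "extrinsics" (4x4, takes a point from camera to world coordinates). Camera axes: x right, y down, z forward; pixel columns grow to the right and rows downward; lengths in m; the calibration is good to about 2 mm. A picture is of the moment at which its call begins. There is no depth.
- hand_in(): hands the job in; it is judged then, once.
The state is a dict: "t": time; "joint_positions": joint angles; "qvel": joint speeds; "joint_torque": joint torques, N m; "ee_pos": TCP position; "ee_rot": TCP orientation; "force": force on the tool from outside, world axes, zero at the start; "ft_torque": the same for the moment, N m; "gripper_width": opening from 0.0 (shut) to 1.0 (fully open); "grip_force": force on a finger pad.
Only numpy, scipy, OpenCV 4.12 (cv2) and the standard library are available. Lean on these libraries where they do the work, as an engineer would, in place of code of your own. Each camera call takes 0.05 s, during which the arm holds its last target. There are 200 camera calls.

## Working session

There is one attempt and no reset: what is moved stays moved. The work goes in short steps, Python scripts to look and compute and a tool call to move; the robot and the scene stay as the last step left them, time stands still between calls to the robot, and variables do not carry over. Pictures are saved under pics/ and viewed, at most 10 in all, crops included, and the job is handed in when it is done.

Besides the shell and the picture viewer there is one more tool, called after ">>>" as a command line: name --argument value ..., lists and objects as JSON in quotes. send_rows: Moves the arm, as the interface text tells. Its arguments: {"type":"object","properties":{"targets":{"type":"string"},"force":{"type":"number"}},"required":["targets"]}

```bash
mkdir -p pics; ls
python3 - <<'E'
from station import *
import cv2, numpy as np
for n in ["scene","side","wrist"]:
    d=get_image(n); cv2.imwrite(f"pics/{n}0.png",d["frame"]); np.savez(f"{n}0.npz",**d)
    print(n,np.round(d["K"],1).tolist(),np.round(d["extrinsics"],3).tolist())
s=get_state(); print({k:np.round(v,3).tolist() for k,v in s.items()})
E
```

```text
pics
scene [[389.7, 0.0, 322.8], [0.0, 389.7, 189.1], [0.0, 0.0, 1.0]] [[0.791, -0.472, 0.39, 0.088], [-0.612, -0.625, 0.485, -0.489], [0.014, -0.622, -0.783, 0.91], [0.0, 0.0, 0.0, 1.0]]
side [[473.3, 0.0, 314.2], [0.0, 473.3, 198.9], [0.0, 0.0, 1.0]] [[1.0, 0.012, -0.016, 0.534], [0.02, -0.683, 0.73, -0.88], [-0.002, -0.73, -0.683, 0.912], [0.0, 0.0, 0.0, 1.0]]
wrist [[357.3, 0.0, 319.7], [0.0, 357.3, 202.0], [0.0, 0.0, 1.0]] [[0.366, 0.892, 0.266, 0.126], [0.93, -0.351, -0.106, 0.541], [-0.001, 0.286, -0.958, 0.384], [0.0, 0.0, 0.0, 1.0]]
{'t': 0.15, 'joint_positions': [0.994, 0.259, 1.536, 0.0, 1.348, -0.203], 'qvel': [0.0, -0.002, -0.004, -0.001, 0.0, 0.001], 'joint_torque': [0.003, -43.764, -28.423, 0.072, 0.038, -0.0], 'ee_pos': [0.201, 0.512, 0.218], 'ee_rot': [[-0.931, 0.365, -0.001], [0.365, 0.931, -0.001], [0.0, -0.001, -1.0]], 'force': [0.267, 0.167, 0.79], 'ft_torque': [0.01, 0.049, -0.024], 'grip_force': 0.0, 'gripper_width': 1.003}
```

View pics/scene0.png

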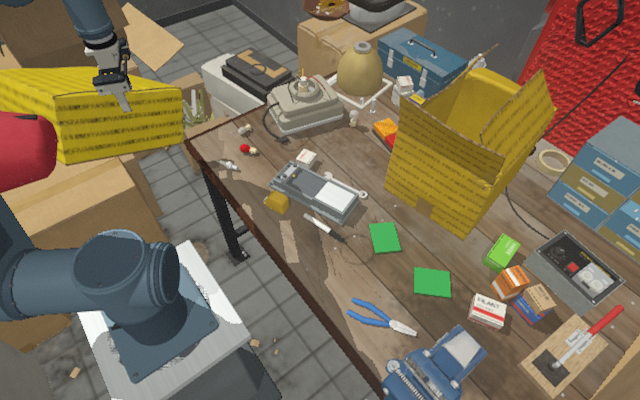

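View pics/wrist0.png

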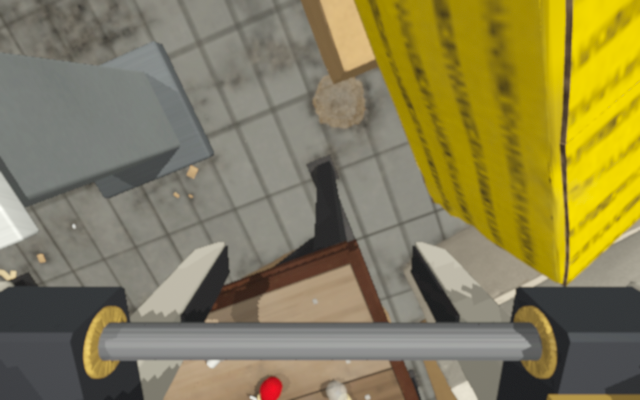

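The scene view shows the feeder at about (315,190), with the bright blank at (338,192) and the bed up-left of it. The tape measure is at (277,202), the carton at (307,157) and the marker at (322,227). The wrist view is not over the feeder yet. Next I'll look at crops of the scene and side views.

Run:
```python
import cv2, numpy as np
a=cv2.imread("pics/scene0.png")[140:250,220:400]; cv2.imwrite("pics/c1.png",cv2.resize(a,None,fx=4.4,fy=4.4,interpolation=cv2.INTER_CUBIC))
```

```text
(no output)
```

View pics/c1.png

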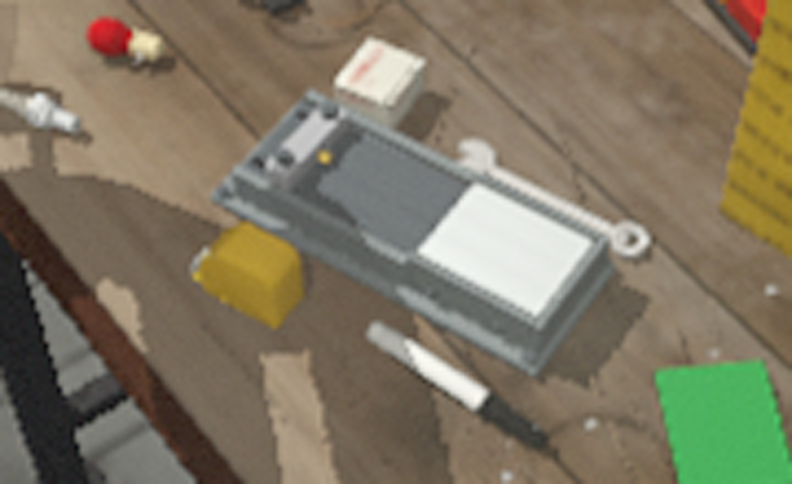

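View pics/side0.png

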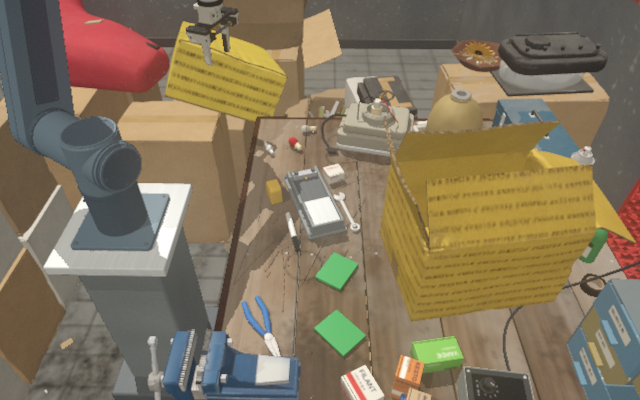

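The crop shows the bright blank (scene px about 315-357 x 181-212), the bed up-left of it, the brass plunger at scene (294,176), and the stop behind that. In the side view the blank is at (323,212) and the feed direction runs up and to the left. Next I'll mask the blank and project it onto z=0.042.

```bash
cat > h.py <<'E'
import cv2, numpy as np
def ray(d,uv,z):
    E=d["extrinsics"]; v=E[:3,:3]@np.linalg.inv(d["K"])@np.array([uv[0],uv[1],1.]); o=E[:3,3]
    return o+v*(z-o[2])/v[2]
def blank(d,seed,z=0.042,thr=175,show=True):
    f=d["frame"]; m=(f.min(2)>thr).astype(np.uint8)
    m=cv2.morphologyEx(m,cv2.MORPH_OPEN,np.ones((3,3),np.uint8))
    n,l,s,c=cv2.connectedComponentsWithStats(m); k=l[seed[1],seed[0]]
    assert k>0, f[seed[1],seed[0]]
    ct=max(cv2.findContours((l==k).astype(np.uint8),0,1)[0],key=cv2.contourArea)[:,0]
    P=np.array([ray(d,u,z)[:2] for u in ct])
    r=cv2.minAreaRect((P*1000).astype(np.float32)); return r,s[k]
E
python3 - <<'E'
from h import *
for n,s,pl in [("scene",(338,192),(294,176)),("side",(323,212),None)]:
    d=dict(np.load(n+"0.npz")); print(n,blank(d,s))
    if pl: print(ray(d,pl,0.0365))
E
```

```text
scene (((531.629638671875, 9.769512176513672), (70.64160919189453, 91.2671890258789), 18.83195686340332), array([316, 182,  38,  29, 642], dtype=int32))
[0.4857129  0.14171077 0.0365    ]
side (((532.656005859375, 7.547412872314453), (72.40357208251953, 92.90927124023438), 18.73354721069336), array([305, 197,  35,  28, 675], dtype=int32))
```

Blank centre is at about (0.532, 0.009), with the feed direction at 108.8°. I'll turn the tool by 50° so that tool x points along the feed, shut the fingers and move over the feeder.

>>> send_rows --targets "0 0 6.2 -3.7 -2.6 0 0; 0 0 12.5 -7.4 -5.2 0 0; 0 0 18.7 -11.1 -7.8 0 0; 0 0 25 -14.8 -10.4 0 0; 0 0 31.2 -18.5 -13 0 0; 0 0 37.4 -22.2 -15.6 0 0; 0 0 43.6 -25.9 -18.2 0 0; 0 0 49.8 -29.5 -20.8 0 0" --force 20

```text
t: 0.95
ee_pos: [0.4001, 0.209, 0.2186]
ee_rot: [[-0.318, 0.948, 0.0], [0.948, 0.318, 0.0], [0.0, 0.0, -1.0]]
force: [-0.1, 0.2, -0.6]
gripper_width: 0.361
grip_force: 0.0
```

>>> send_rows --targets "0 0 0 -3 0.8 0.2 0; 0 0 0 -6 1.6 0.5 0; 0 0 0 -9 2.4 0.8 0; 0 0 0 -12 3.2 1.1 0; 0 0 0 -15 4 1.4 0; 0 0 0 -18 4.8 1.7 0; 0 0 0 -21 5.6 1.9 0; 0 0 0 -23.2 6.2 1.9 0"

```text
t: 1.75
ee_pos: [0.5334, 0.0093, 0.1989]
ee_rot: [[-0.321, 0.947, -0.001], [0.947, 0.321, -0.0], [0.0, -0.001, -1.0]]
force: [-0.3, 1.0, -0.4]
gripper_width: 0.006
grip_force: 0.0
```

Run:
```python
from station import *
import cv2, numpy as np
for n in ["wrist","scene","side"]:
    d=get_image(n); cv2.imwrite(f"pics/{n}1.png",d["frame"]); np.savez(f"{n}1.npz",**d)
s=get_state(); print({k:np.round(s[k],4).tolist() for k in ["t","ee_pos","ee_rot","force","gripper_width"]})
```

```text
{'t': 1.9, 'ee_pos': [0.533, 0.01, 0.199], 'ee_rot': [[-0.3199, 0.9475, -0.0012], [0.9475, 0.3199, 0.0003], [0.0007, -0.001, -1.0]], 'force': [-0.0287, 0.141, -0.5942], 'gripper_width': 0.0074}
```

View pics/wrist1.png

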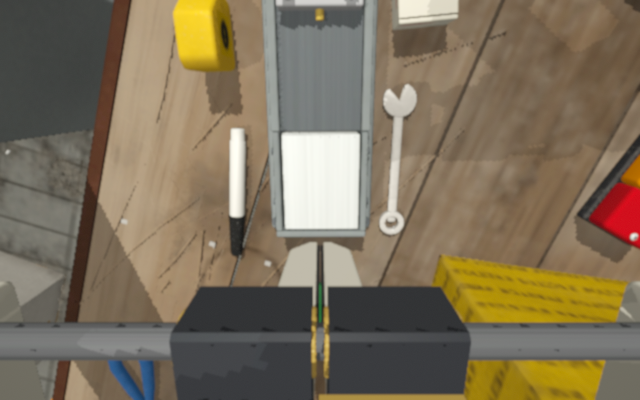

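The wrist view shows the white blank at px (282-360, 132-231), the bed in front of it up to the plunger at (319,15), and the stop at the top edge near row 3. The finger tips are shut at (320,245). I'll measure the blank, the plunger and the stop face.

Run:
```python
from h import *
d=dict(np.load("wrist1.npz")); r,s=blank(d,(320,180)); print(r,s)
f=d["frame"]; print(f[0:30:2,295].tolist()); print(f[0:26:2,319].tolist())
a=np.radians(r[2]); fd=np.array([-np.sin(a),np.cos(a)]); ft=np.array([np.cos(a),np.sin(a)])
c=np.array(r[0])/1000; print(a,fd)
def fx(u,z):
    p=ray(d,u,z)[:2]-c; return round((p@fd)*1000-47,1),round((p@ft)*1000,1)
print("plunger tip",fx((319,21),.0365), "stop foot rows 4..10",[fx((295,v),.032) for v in (4,6,8,10)], "bed edge", fx((320,131),.042))
for x in (277,366): print([fx((x,v),.038) for v in (30,100)])
```

```text
((533.0628051757812, 12.560840606689453), (69.71092987060547, 91.37158203125), 19.1707706451416) [ 282  132   78   97 7226]
[[192, 196, 196], [191, 194, 195], [172, 174, 176], [121, 123, 124], [94, 96, 97], [89, 89, 88], [84, 84, 81], [83, 82, 79], [83, 83, 79], [83, 84, 80], [83, 83, 80], [83, 84, 79], [84, 83, 80], [86, 86, 82], [105, 105, 100]]
[[206, 209, 211], [204, 207, 209], [179, 182, 183], [120, 122, 124], [82, 119, 135], [65, 142, 167], [64, 143, 170], [63, 144, 169], [81, 175, 203], [85, 184, 213], [65, 115, 135], [82, 83, 81], [84, 84, 80]]
0.3345930679023984 [-0.32838483  0.94454402]
plunger tip (np.float64(89.5), np.float64(-0.2)) stop foot rows 4..10 [(np.float64(103.3), np.float64(-20.1)), (np.float64(101.8), np.float64(-20.2)), (np.float64(100.3), np.float64(-20.2)), (np.float64(98.8), np.float64(-20.2))] bed edge (np.float64(-0.3), np.float64(-0.2))
[(np.float64(82.7), np.float64(-35.3)), (np.float64(26.5), np.float64(-37.8))]
[(np.float64(82.0), np.float64(38.9)), (np.float64(25.8), np.float64(40.5))]
```

>>> send_rows --targets "0 0 0 0 0 2.5 0; 0 0 0 0 0 5 0; 0 0 0 0 0 7.5 0; 0 0 0 0 0 10 0; 0 0 0 0 0 12.5 0; 0 0 0 0 0 14 0; 0 0 0 0 0 15 0; 0 0 0 0 0 15.2 0"

```text
t: 2.7
ee_pos: [0.5317, 0.012, 0.0467]
ee_rot: [[-0.323, 0.946, -0.002], [0.946, 0.323, 0.001], [0.001, -0.002, -1.0]]
force: [0.4, -1.0, -0.7]
gripper_width: 0.007
grip_force: 0.0
```

>>> send_rows --targets "0 0 0 0 0 0.05 0; 0 0 0 0 0 0.1 0; 0 0 0 0 0 0.15 0; 0 0 0 0 0 0.2 0; 0 0 0 0 0 0.25 0; 0 0 0 0 0 0.3 0; 0 0 0 0 0 0.35 0; 0 0 0 0 0 0.35 0"

```text
t: 3.5
ee_pos: [0.5328, 0.011, 0.0441]
ee_rot: [[-0.322, 0.947, -0.0], [0.947, 0.322, 0.0], [0.0, -0.0, -1.0]]
force: [-0.3, 0.1, -0.1]
gripper_width: 0.004
grip_force: 0.0
```

>>> send_rows --targets "0 0 0 0 0 0.02 0; 0 0 0 0 0 0.04 0; 0 0 0 0 0 0.06 0; 0 0 0 0 0 0.08 0; 0 0 0 0 0 0.1 0; 0 0 0 0 0 0.12 0; 0 0 0 0 0 0.14 0; 0 0 0 0 0 0.14 0"

```text
t: 4.3
ee_pos: [0.5329, 0.011, 0.0427]
ee_rot: [[-0.322, 0.947, -0.0], [0.947, 0.322, -0.0], [0.0, -0.0, -1.0]]
force: [0.2, -0.1, 0.3]
gripper_width: 0.002
grip_force: 0.0
```

>>> send_rows --targets "0 0 0 0 0 0.01 0; 0 0 0 0 0 0.02 0; 0 0 0 0 0 0.03 0; 0 0 0 0 0 0.04 0; 0 0 0 0 0 0.05 0; 0 0 0 0 0 0.06 0; 0 0 0 0 0 0.07 0; 0 0 0 0 0 0.07 0"

```text
t: 5.1
ee_pos: [0.5329, 0.011, 0.0423]
ee_rot: [[-0.322, 0.947, 0.0], [0.947, 0.322, -0.0], [-0.0, 0.0, -1.0]]
force: [-2.5, 1.0, 4.3]
gripper_width: 0.005
grip_force: 2.0
```

>>> send_rows --targets "0 0 0 0 0 0.01 0; 0 0 0 0 0 0.02 0; 0 0 0 0 0 0.03 0; 0 0 0 0 0 0.04 0; 0 0 0 0 0 0.04 0; 0 0 0 0 0 0.04 0; 0 0 0 0 0 0.04 0; 0 0 0 0 0 0.04 0"

```text
t: 5.9
ee_pos: [0.5329, 0.011, 0.0423]
ee_rot: [[-0.322, 0.947, 0.0], [0.947, 0.322, -0.0], [-0.0, 0.0, -1.0]]
force: [-2.4, 0.0, 7.7]
gripper_width: 0.006
grip_force: 3.9
```

Stiffness is about 8.5 N/mm. I'll press slightly harder and start sliding along the feed.

>>> send_rows --targets "0 0 0 0 0 0.02 0; 0 0 0 0 0 0.04 0; 0 0 0 0.1 0 0.04 0; 0 0 0 0.3 0 0.04 0; 0 0 0 0.6 0 0.04 0; 0 0 0 0.9 0 0.04 0; 0 0 0 1.2 0 0.04 0; 0 0 0 1.5 0 0.04 0"

```text
t: 6.7
ee_pos: [0.5298, 0.0244, 0.0423]
ee_rot: [[-0.322, 0.947, 0.004], [0.947, 0.322, -0.001], [-0.003, 0.003, -1.0]]
force: [0.2, -2.7, 5.4]
gripper_width: 0.0
grip_force: 3.0
```

```bash
cat > chk.py <<'E'
from station import *
from h import *
import sys
# bed edge/blank: report bright blank from scene & side views at z of top
s=get_state(); fd=np.array([-0.325,0.946]); ft=np.array([.946,.325]); c0=np.array([.533,.0118])
print("F",np.round(s["force"],1),"tcp",np.round(s["ee_pos"],4),"tcp feed",round((s["ee_pos"][:2]-c0)@fd*1000-47,1))
d=get_image("wrist"); cv2.imwrite(f"pics/{sys.argv[1]}.png",d["frame"])
f=d["frame"]; m=(f.min(2)>175).astype(np.uint8)
for off in (-28,-20,20,28):   # profile along feed at lateral offsets, z=top
    run=[]
    for x in np.arange(-100,130,.5):
        p=np.array([*(c0+fd*(x+47)/1000+ft*off/1000),0.042 if len(sys.argv)<3 else float(sys.argv[2])])
        q=np.linalg.inv(d["extrinsics"])@np.r_[p,1]; u=d["K"]@(q[:3]/q[2])
        i,j=int(round(u[1])),int(round(u[0]))
        if 0<=i<400 and 0<=j<640 and m[i,j]: run.append(x)
    print(off,(run[0],run[-1],len(run)/2) if run else None)
E
python3 chk.py w2
```

```text
F [ 0.2 -2.7  5.4] tcp [0.5298 0.0244 0.0423] tcp feed -34.0
-28 (np.float64(-48.5), np.float64(12.0), 61.0)
-20 (np.float64(-47.0), np.float64(11.5), 59.0)
20 (np.float64(-41.0), np.float64(12.0), 53.5)
28 (np.float64(-48.5), np.float64(12.0), 61.0)
```

The blank's front edge is at +12 mm and it moves with the finger. I'll continue, pressing slightly harder.

>>> send_rows --targets "0 0 0 0.3 0 0.03 0; 0 0 0 0.7 0 0.04 0; 0 0 0 1.1 0 0.04 0; 0 0 0 1.5 0 0.04 0; 0 0 0 1.9 0 0.04 0; 0 0 0 2.3 0 0.04 0; 0 0 0 2.6 0 0.04 0; 0 0 0 2.8 0 0.04 0"

```text
t: 7.55
ee_pos: [0.5208, 0.0507, 0.0422]
ee_rot: [[-0.322, 0.947, 0.004], [0.947, 0.322, -0.002], [-0.003, 0.003, -1.0]]
force: [-0.6, -4.2, 8.5]
gripper_width: 0.005
grip_force: 4.4
```

```bash
python3 chk.py w3
```

```text
F [-0.6 -4.2  8.5] tcp [0.5208 0.0507 0.0422] tcp feed -6.2
-28 (np.float64(-20.5), np.float64(39.5), 60.5)
-20 (np.float64(-19.5), np.float64(112.0), 63.5)
20 (np.float64(-13.5), np.float64(107.5), 57.5)
28 (np.float64(-21.0), np.float64(39.5), 61.0)
```

>>> send_rows --targets "0 0 0 0.3 0 0.01 0; 0 0 0 0.6 0 0.01 0; 0 0 0 0.9 0 0.02 0; 0 0 0 1.2 0 0.03 0; 0 0 0 1.5 0 0.04 0; 0 0 0 1.8 0 0.05 0; 0 0 0 2.1 0 0.06 0; 0 0 0 2.2 0 0.06 0"

```text
t: 8.4
ee_pos: [0.5137, 0.0716, 0.0417]
ee_rot: [[-0.323, 0.947, 0.004], [0.947, 0.323, -0.002], [-0.003, 0.003, -1.0]]
force: [-0.5, -4.5, 8.8]
gripper_width: 0.006
grip_force: 4.9
```

```bash
python3 chk.py w4 0.0415
```

```text
F [-0.5 -4.5  8.8] tcp [0.5137 0.0716 0.0417] tcp feed 15.8
-28 (np.float64(1.5), np.float64(119.0), 63.0)
-20 (np.float64(2.5), np.float64(119.0), 71.0)
20 (np.float64(9.5), np.float64(119.0), 65.0)
28 (np.float64(1.0), np.float64(119.0), 64.0)
```

>>> send_rows --targets "0 0 0 0.3 0 0.01 0; 0 0 0 0.6 0 0.01 0; 0 0 0 0.9 0 0.02 0; 0 0 0 1.2 0 0.03 0; 0 0 0 1.5 0 0.04 0; 0 0 0 1.8 0 0.05 0; 0 0 0 2.1 0 0.05 0; 0 0 0 2.3 0 0.05 0"

```text
t: 9.25
ee_pos: [0.5063, 0.0931, 0.0413]
ee_rot: [[-0.323, 0.947, 0.004], [0.947, 0.323, -0.002], [-0.003, 0.003, -1.0]]
force: [-0.5, -5.2, 11.9]
gripper_width: 0.008
grip_force: 5.5
```

```bash
python3 chk.py w5 0.041
```

```text
F [-0.5 -5.2 11.9] tcp [0.5063 0.0931 0.0413] tcp feed 38.6
-28 (np.float64(24.5), np.float64(118.0), 64.0)
-20 (np.float64(25.5), np.float64(118.0), 69.0)
20 (np.float64(32.0), np.float64(118.5), 63.5)
28 (np.float64(24.0), np.float64(118.5), 65.0)
```

View pics/w5.png

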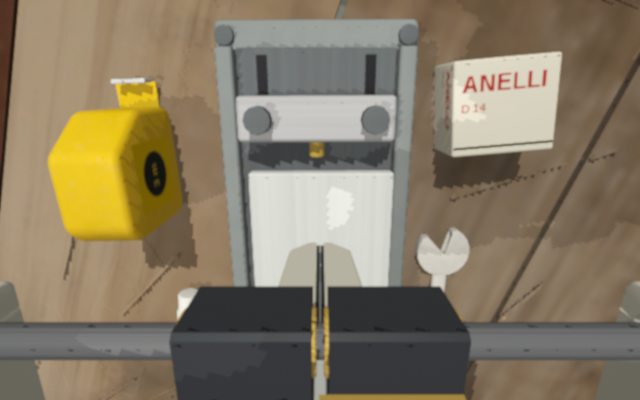

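The view shows the blank square and centred on the bed, with its front edge at row 171. The plunger tip is at about (317,155) and the stop face at row 141, so roughly 14 mm remains. The rear edge will drop off the stack within the next few millimetres.

>>> send_rows --targets "0 0 0 0.2 0 0 0; 0 0 0 0.4 0 0 0; 0 0 0 0.6 0 0.01 0; 0 0 0 0.7 0 0.02 0; 0 0 0 0.8 0 0.03 0; 0 0 0 0.9 0 0.05 0; 0 0 0 0.9 0 0.06 0; 0 0 0 0.9 0 0.06 0"

```text
t: 10.1
ee_pos: [0.5028, 0.102, 0.0403]
ee_rot: [[-0.322, 0.947, 0.002], [0.947, 0.322, -0.001], [-0.002, 0.002, -1.0]]
force: [-0.8, -5.0, 10.5]
gripper_width: 0.006
grip_force: 5.3
```

```bash
python3 chk.py w6 0.040
```

```text
F [-0.8 -5.  10.5] tcp [0.5028 0.102  0.0403] tcp feed 48.1
-28 (np.float64(33.5), np.float64(118.0), 62.5)
-20 (np.float64(36.5), np.float64(118.0), 61.0)
20 (np.float64(41.0), np.float64(118.0), 63.5)
28 (np.float64(33.5), np.float64(118.0), 61.5)
```

It has dropped flat (z about 0.040). Now slow steps to home.

>>> send_rows --targets "0 0 0 0.07 0 0.01 0; 0 0 0 0.14 0 0.01 0; 0 0 0 0.21 0 0.01 0; 0 0 0 0.28 0 0.01 0; 0 0 0 0.35 0 0.01 0; 0 0 0 0.42 0 0.01 0; 0 0 0 0.5 0 0.01 0; 0 0 0 0.5 0 0.01 0"

```text
t: 10.95
ee_pos: [0.5012, 0.1065, 0.0403]
ee_rot: [[-0.322, 0.947, 0.002], [0.947, 0.322, -0.002], [-0.003, 0.002, -1.0]]
force: [-1.6, -4.2, 11.5]
gripper_width: 0.007
grip_force: 5.7
```

```bash
python3 chk.py w7 0.040; python3 -c "
import cv2;a=cv2.imread('pics/w7.png')[60:250,200:440];cv2.imwrite('pics/c7.png',cv2.resize(a,None,fx=3,fy=3))"
```

```text
F [-1.6 -4.2 11.5] tcp [0.5012 0.1065 0.0403] tcp feed 52.9
-28 (np.float64(38.5), np.float64(118.0), 59.0)
-20 (np.float64(41.5), np.float64(118.0), 58.5)
20 (np.float64(46.0), np.float64(118.0), 57.0)
28 (np.float64(38.0), np.float64(118.0), 58.0)
```

View pics/c7.png

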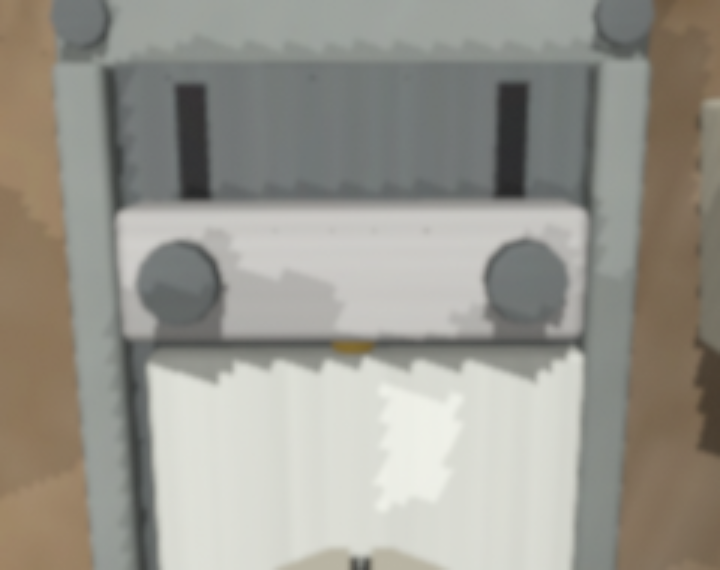

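The crop shows the blank's front edge a few pixels short of the stop (rows 350 against 340, at 3x) with a little brass still visible at (352,346). The blank lies near the right guide. I'll keep going slowly until the force rises.

>>> send_rows --targets "0 0 0 0.05 0 0 0; 0 0 0 0.1 0 0 0; 0 0 0 0.15 0 0 0; 0 0 0 0.2 0 0 0; 0 0 0 0.25 0 0 0; 0 0 0 0.3 0 0 0; 0 0 0 0.35 0 0 0; 0 0 0 0.35 0 0 0"

```text
t: 11.8
ee_pos: [0.5001, 0.1098, 0.0402]
ee_rot: [[-0.323, 0.947, 0.003], [0.947, 0.323, -0.002], [-0.003, 0.002, -1.0]]
force: [-0.9, -6.3, 12.1]
gripper_width: 0.003
grip_force: 5.8
```

```bash
python3 chk.py w8 0.040
```

```text
F [-0.9 -6.3 12.1] tcp [0.5001 0.1098 0.0402] tcp feed 56.4
-28 (np.float64(42.0), np.float64(118.0), 55.5)
-20 (np.float64(45.0), np.float64(118.0), 55.0)
20 (np.float64(49.0), np.float64(117.5), 52.5)
28 (np.float64(41.5), np.float64(117.5), 54.0)
```

>>> send_rows --targets "0 0 0 0.04 0 0 0; 0 0 0 0.08 0 0 0; 0 0 0 0.12 0 0 0; 0 0 0 0.16 0 0 0; 0 0 0 0.2 0 0 0; 0 0 0 0.2 0 0 0; 0 0 0 0.2 0 0 0; 0 0 0 0.2 0 0 0"

```text
t: 12.65
ee_pos: [0.5002, 0.1118, 0.0402]
ee_rot: [[-0.322, 0.947, 0.004], [0.947, 0.322, -0.002], [-0.003, 0.003, -1.0]]
force: [0.1, -4.2, 9.4]
gripper_width: 0.006
grip_force: 4.7
```

```bash
python3 chk.py w9 0.040; python3 -c "
import cv2;a=cv2.imread('pics/w9.png')[60:250,200:440];cv2.imwrite('pics/c9.png',cv2.resize(a,None,fx=3,fy=3))"
```

```text
F [ 0.1 -4.2  9.4] tcp [0.5002 0.1118 0.0402] tcp feed 58.2
-28 (np.float64(44.0), np.float64(117.5), 53.0)
-20 (np.float64(45.0), np.float64(117.5), 55.5)
20 (np.float64(53.0), np.float64(117.5), 50.0)
28 (np.float64(43.5), np.float64(117.5), 52.0)
```

View pics/c9.png

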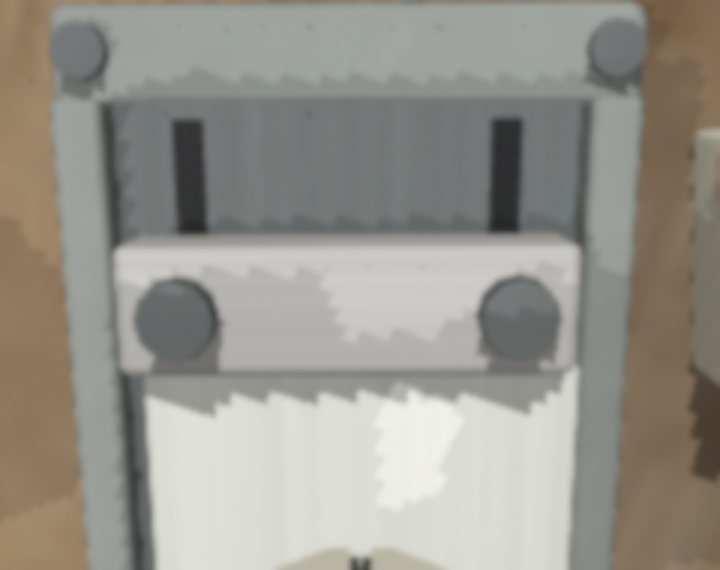

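The stop edge now meets the blank and no brass is visible. I'll push 2 mm more and watch for a rise in sideways force to confirm it is home.

>>> send_rows --targets "0 0 0 0.03 0 0.01 0; 0 0 0 0.06 0 0.01 0; 0 0 0 0.09 0 0.01 0; 0 0 0 0.12 0 0.01 0; 0 0 0 0.15 0 0.01 0; 0 0 0 0.18 0 0.01 0; 0 0 0 0.2 0 0.01 0; 0 0 0 0.2 0 0.01 0"

```text
t: 13.5
ee_pos: [0.4999, 0.1137, 0.0403]
ee_rot: [[-0.322, 0.947, 0.005], [0.947, 0.322, -0.002], [-0.003, 0.004, -1.0]]
force: [1.6, -4.7, 9.2]
gripper_width: 0.001
grip_force: 4.5
```

```bash
python3 chk.py w10 0.040
python3 - <<'E'
from station import *
from h import *
c0=np.array([.533,.0118]); fd=np.array([-0.325,0.946])
d=get_image("wrist"); g=d["frame"].min(2).astype(int); print(g[165:230,300].tolist())
for v in range(176,206,3): print(v, round((ray(d,(320,v),.048)[:2]-c0)@fd*1000-47,1), round((ray(d,(320,v),.040)[:2]-c0)@fd*1000-47,1))
E
```

```text
F [ 1.6 -4.7  9.2] tcp [0.4999 0.1137 0.0403] tcp feed 60.2
-28 (np.float64(46.0), np.float64(117.5), 50.0)
-20 (np.float64(46.5), np.float64(117.5), 54.5)
20 (np.float64(56.5), np.float64(118.0), 46.0)
28 (np.float64(45.5), np.float64(118.0), 50.0)
[177, 176, 174, 174, 173, 173, 174, 173, 172, 172, 173, 174, 174, 174, 174, 173, 173, 173, 172, 172, 171, 162, 145, 129, 129, 137, 140, 140, 140, 140, 141, 149, 172, 197, 210, 213, 212, 213, 212, 213, 212, 212, 212, 212, 212, 212, 213, 212, 212, 212, 212, 212, 212, 212, 212, 212, 212, 213, 212, 213, 213, 213, 213, 213, 213]
176 105.6 103.8
179 104.2 102.3
182 102.8 100.9
185 101.4 99.4
188 100.0 97.9
191 98.6 96.4
194 97.1 94.9
197 95.7 93.4
200 94.3 91.9
203 92.8 90.4
```

The stop face is at about 100 mm, so home means a blank centre near 55. The finger is at 60 and the force has levelled off, so it slipped on a blank that is already home. I'll lift straight off and check.

>>> send_rows --targets "0 0 0 0 0 -0.05 0; 0 0 0 0 0 -0.1 0; 0 0 0 0 0 -0.2 0; 0 0 0 0 0 -0.5 0; 0 0 0 0 0 -2 0; 0 0 0 0 0 -4 0; 0 0 0 0 0 -7 0; 0 0 0 0 0 -10 0"

```text
t: 14.4
ee_pos: [0.4965, 0.1148, 0.1392]
ee_rot: [[-0.322, 0.947, -0.003], [0.947, 0.322, 0.0], [0.001, -0.003, -1.0]]
force: [0.2, 0.1, -0.1]
gripper_width: 0.005
grip_force: 0.0
```

>>> send_rows --targets "0 0 0 -2 0 -2 0; 0 0 0 -4 0 -4 0; 0 0 0 -6 0 -5 0; 0 0 0 -8 0 -5 0; 0 0 0 -10 0 -5 0; 0 0 0 -11 0 -5 0; 0 0 0 -12 0 -5 0; 0 0 0 -12 0 -5 0"

```text
t: 15.2
ee_pos: [0.5363, 0.0005, 0.1886]
ee_rot: [[-0.321, 0.947, -0.001], [0.947, 0.321, 0.0], [0.0, -0.001, -1.0]]
force: [-0.4, 0.3, -0.4]
gripper_width: 0.006
grip_force: 0.0
```

Run:
```python
from station import *
from h import *
d=get_image("wrist"); cv2.imwrite("pics/w11.png",d["frame"]); f=d["frame"]
c0=np.array([.533,.0118]); fd=np.array([-0.325,0.946]); ft=np.array([.946,.325])
p=np.r_[c0+fd*.102,.040,1]; q=np.linalg.inv(d["extrinsics"])@p; u=d["K"]@(q[:3]/q[2]); print(u)
def X(u,z): 
    w=ray(d,u,z)[:2]-c0; return np.round([w@fd*1000-47,w@ft*1000],1)
c=int(u[0]); r=int(u[1]); a=f[max(0,r-90):r+100,c-110:c+110]
cv2.imwrite("pics/c11.png",cv2.resize(a,None,fx=3,fy=3)); print("crop origin",c-110,max(0,r-90))
for v in range(max(0,r-60),r+80,10): print(v,X((c,v),.04),f[v,c-20].tolist())
s=get_state(); print(s["ee_pos"],s["force"])
```

```text
[319.82003331  52.54362095   1.        ]
crop origin 209 0
0 [93.4 -0.4] [203, 211, 209]
10 [86.3 -0.5] [217, 225, 223]
20 [79.1 -0.5] [217, 225, 223]
30 [71.9 -0.6] [217, 225, 223]
40 [64.5 -0.6] [216, 224, 222]
50 [57.  -0.7] [216, 223, 221]
60 [49.4 -0.7] [215, 222, 221]
70 [41.7 -0.8] [213, 221, 220]
80 [33.8 -0.8] [212, 219, 218]
90 [25.9 -0.8] [210, 219, 217]
100 [17.8 -0.9] [209, 217, 216]
110 [ 9.6 -0.9] [170, 178, 176]
120 [ 1.3 -1. ] [90, 91, 88]
130 [-7.2 -1. ] [213, 221, 219]
[0.5360384  0.00113209 0.1886118 ] [-0.13510005 -0.08890715  0.25374432]
```

View pics/c11.png

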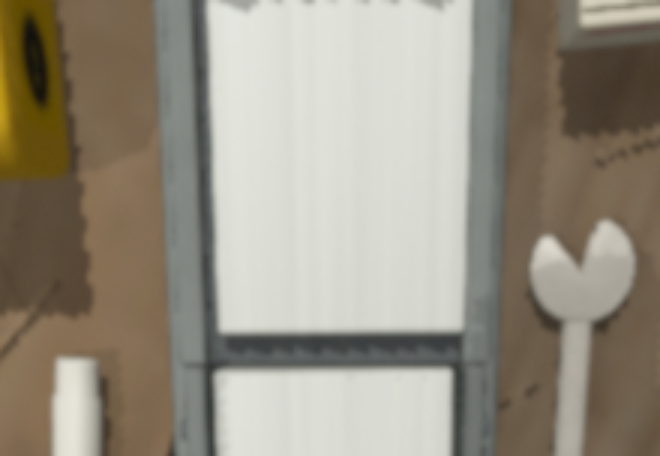

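The blank is flat on the bed with its rear edge at about feeder x=9.6 mm, clear of the stack, and blank_3 is in place. The front edge is out of frame, so I'll move forward 4 cm to see the gap at the stop.

>>> send_rows --targets "0 0 0 1 0 0 0; 0 0 0 2 0 0 0; 0 0 0 3 0 0 0; 0 0 0 4 0 0 0; 0 0 0 4 0 0 0; 0 0 0 4 0 0 0; 0 0 0 4 0 0 0; 0 0 0 4 0 0 0"

```text
t: 16.05
ee_pos: [0.5236, 0.0386, 0.189]
ee_rot: [[-0.322, 0.947, 0.0], [0.947, 0.322, -0.0], [-0.0, 0.0, -1.0]]
force: [-0.1, 0.3, 0.3]
gripper_width: 0.003
grip_force: 0.0
```

Run:
```python
from station import *
from h import *
d=get_image("wrist"); f=d["frame"]; cv2.imwrite("pics/w12.png",f)
c0=np.array([.533,.0118]); fd=np.array([-0.325,0.946])
X=lambda v,z: round((ray(d,(320,v),z)[:2]-c0)@fd*1000-47,1)
for u in (290,319,350):
    print(u,[(v,int(f[v,u].min())) for v in range(20,70)])
print([(v,X(v,.04),X(v,.048)) for v in range(20,70,4)])
cv2.imwrite("pics/c12.png",cv2.resize(f[0:190,210:430],None,fx=3,fy=3,interpolation=cv2.INTER_CUBIC))
```

```text
290 [(20, 170), (21, 179), (22, 177), (23, 166), (24, 143), (25, 118), (26, 103), (27, 101), (28, 101), (29, 101), (30, 99), (31, 100), (32, 99), (33, 99), (34, 98), (35, 98), (36, 97), (37, 90), (38, 78), (39, 75), (40, 96), (41, 117), (42, 123), (43, 124), (44, 119), (45, 108), (46, 94), (47, 98), (48, 126), (49, 151), (50, 160), (51, 161), (52, 161), (53, 161), (54, 161), (55, 161), (56, 163), (57, 177), (58, 201), (59, 216), (60, 221), (61, 221), (62, 221), (63, 221), (64, 221), (65, 221), (66, 221), (67, 221), (68, 221), (69, 221)]
319 [(20, 174), (21, 180), (22, 181), (23, 181), (24, 183), (25, 184), (26, 184), (27, 184), (28, 183), (29, 183), (30, 183), (31, 182), (32, 181), (33, 180), (34, 180), (35, 178), (36, 177), (37, 178), (38, 179), (39, 179), (40, 178), (41, 177), (42, 176), (43, 173), (44, 161), (45, 134), (46, 104), (47, 98), (48, 125), (49, 147), (50, 157), (51, 158), (52, 158), (53, 160), (54, 171), (55, 193), (56, 211), (57, 217), (58, 218), (59, 218), (60, 218), (61, 218), (62, 218), (63, 218), (64, 218), (65, 218), (66, 218), (67, 218), (68, 218), (69, 218)]
350
[... 402 characters left out ...]
, 201), (58, 212), (59, 215), (60, 215), (61, 215), (62, 214), (63, 215), (64, 214), (65, 214), (66, 214), (67, 215), (68, 214), (69, 214)]
[(20, np.float64(119.3), np.float64(117.9)), (24, np.float64(116.4), np.float64(115.0)), (28, np.float64(113.5), np.float64(112.2)), (32, np.float64(110.6), np.float64(109.3)), (36, np.float64(107.6), np.float64(106.5)), (40, np.float64(104.7), np.float64(103.6)), (44, np.float64(101.7), np.float64(100.7)), (48, np.float64(98.7), np.float64(97.7)), (52, np.float64(95.6), np.float64(94.8)), (56, np.float64(92.6), np.float64(91.8)), (60, np.float64(89.5), np.float64(88.8)), (64, np.float64(86.5), np.float64(85.8)), (68, np.float64(83.4), np.float64(82.8))]
```

View pics/c12.png

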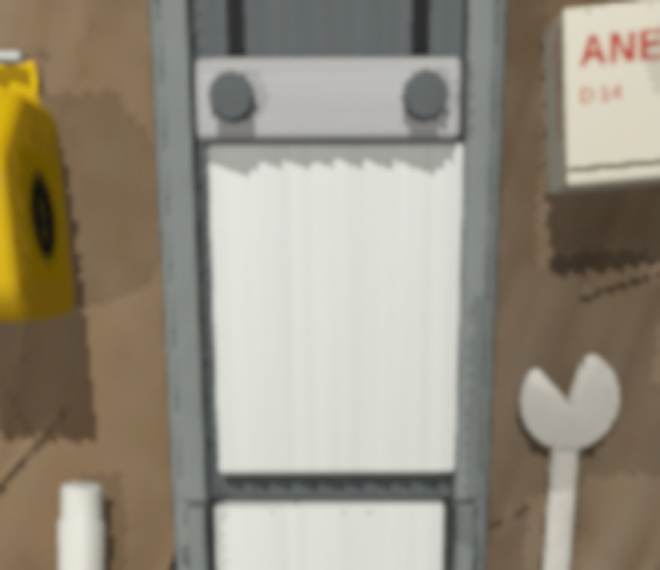

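The view shows the blank's front edge meeting the stop across its full width (row 47), with the dark joint under 1 mm and no brass visible. It is square and flat, and the neighbouring things have not moved. I'll hand in.

```bash
python3 -c "
from station import *
print(hand_in())"
```

```text
the job is handed in; nothing more can be done
None
```

The top blank was slid onto the bed and, in the last wrist view, lies flat and square against the end stop with no plunger showing. The job is handed in; no verdict came back.

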